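# Take the pile of toiletries apart and put each back in its dish

## Robot

A 6-joint arm with a two-finger parallel gripper is mounted at the origin on the work surface. World frame = base frame: x ahead of the robot, y to its left, z up, the work surface at z = 0. Lengths are in m, angles in degrees, forces in N, time in s.
With the tool pointing down it reaches from about 0.375 to 0.9 m from the base axis. Payload 3.1 kg.
Tool frame: the origin (TCP) lies on the centre line of the jaws, within the pads' length; the fingertips stand 25 mm ahead of it and the grasp point (between the pads) lies 6 mm ahead of it; z points along the fingers, y is the line along which they close (so a half turn about z gives the same grasp; the last joint's range is limited). The gripper opens to 87 mm and grips with 3 to 60 N. Pads are 19 mm wide; open, the fingers measure 117 mm over their backs; the gripper's body (75 mm by 190 mm) begins 51 mm behind the grasp point.
Start: joints at [-84.769, 30.224, 82.088, -0, 67.689, -10.227], TCP at [0.167, -0.602, 0.248] pointing down, gripper open.
Joint ranges: [-176.69, 176.69], [-43.24, 126.21], [12.49, 139.97], [-82, 262], [0, 151.66], [-163.58, 163.58]. Speed limits (degrees/s): [159.86, 159.86, 180, 180, 180, 180].

## Interface

Orientations are given as a 3x3 rotation matrix whose columns are the frame's x, y, z axes.
In Python, from rig import bot, cams, models gives the robot as it stands. The module is installed in compiled form; this text tells all that it offers.
- The arm moves only by the shell command python3 -m handwheel 'ROWS' [OPENING]. ROWS is JSON, a list of rows, each a list of 6 numbers: the shift along the world's x, y, z each as a share of 1 m, from -1 to 1, then the turn, a rotation vector about the world's x, y, z each as a share of 2 rad, from -1 to 1. In form: [[dx, dy, dz, wx, wy, wz], ...]. A call has exactly 8 rows; each row is the pose to reach, as a shift and turn from the pose commanded when the call began; what a row does not reach only later rows make up. A row lasts 1/12 s, in which the tool goes at most 41.7 mm and 7.16 degrees, less where a joint would pass 70% of its speed; a pose out of reach is approached as far as the arm can. A call with a number of a shift or a turn outside -1 to 1 is refused whole. A call with a gripper value outside its range is refused whole. OPENING is the opening, from -1 (shut) to 1 (fully open), so that 0 is half open, set as the call begins (- or left out, the last holds). The fingers move at their own pace and stop on an object; the grip force is fixed at half the most. Time passes only in rows, so rows that repeat a pose let the fingers close, or fill a call up. It gives the time, the measured TCP pose, the force, the opening and the grip force at its end, in the units of the state.
- bot.read_state(): the state, without advancing time (a new reading comes with each control period).
- cams.capture(name): name is "scene" or "top" or "wrist"; returns (picture, depth): 480x640x3 uint8, blue, green, red; 480x640 float32, m along the optical axis (not along the pixel's ray), 0 where there is no reading.
- cams.calibration(name): a dict with "mtx" (3x3 intrinsics, pixels), "dist_coeffs" ([k1, k2, p1, p2, k3] as OpenCV has them; the pictures are not rectified), "R" (3x3) and "t" (3): a world point X has camera coordinates R X + t; the wrist camera has in their place "tool_from_camera" (4x4, takes a point from camera to tool coordinates, whose origin is the TCP and whose axes are the flange's). Camera axes: x right, y down, z forward; pixel columns grow to the right and rows downward; lengths in m; the calibration is good to about 2 mm. A picture is of the moment at which its call begins: read the wrist's pose just before it. calibration takes no time and is no camera call.
- bot.hand_in(): hands the job in; it is judged then, once.
Trained networks look in the newest picture that a camera, given by its name, has taken for a name from the list of things; names that differ only in an ending like _2 or _b are one class to them, and where a whole thing is asked for, a point or a joint stands for the part that bears it (a point fixed in the world has none). Each returns a list of dicts, best first, with "conf" (0 to 1); they miss things now and then, are a little off and sometimes report something else, mostly with a low value. They report only what shows in the picture. A call takes as long as a camera call. They do not tell look-alikes from the thing itself.
- models.spot_in(query, camera): "position" ([column, row] in pixels, amid what is visible of it).
- models.tip_of(query, camera): "position" ([column, row] in pixels: a listed point, or the origin of a listed thing).
The state is a dict: "time_s": time; "joint_positions": joint angles; "qvel": joint speeds; "tau": joint torques, N m; "position": TCP position; "tcp_rot": TCP orientation; "force": force on the tool from outside, world axes, zero at the start; "moment": the same for the moment, N m; "opening": opening from 0.0 (shut) to 1.0 (fully open); "grasp_force": force on a finger pad.
Only numpy, scipy, OpenCV 4.12 (cv2) and the standard library are available. Lean on these libraries where they do the work, as an engineer would, in place of code of your own. Each camera call takes 0.05 s, during which the arm holds its last target. There are 200 camera calls.

## Task

The toiletries were piled up while the vanity top was wiped. Take the pile apart from the top down, one thing at a time, and put each straight back in its own place, lid up and lying flat inside the rim: the small jar in the small round dish, the square wooden box in the square tray and squared up with it, the wide tin in the large round dish, and the soap case lengthways in the long ribbed tray. Set things down rather than dropping them, and leave the trimmer and the clear cup where they are.

Things in the scene. Friction and masses are not known exactly. Their poses are not given: they have to be found in the camera images.
- balm_jar_center (a point): Small round balm jar, amber glass with a black screw lid, on top of the pile: 36 mm diameter, 36 mm high, about 70 g. Point: its centre, half-way up (18 mm above its underside); z is its axis, up.
- pin_box_center (a point): Small square wooden hairpin box with a lid that stays shut, second from the top of the pile (under the jar): 46 x 46 x 30 mm high, about 60 g. Point: its centre, half-way up (15 mm above its underside); x and y run along its sides, z up.
- wax_tin_center (a point): Wide round aluminium hair-wax tin with a screw lid, third from the top (under the square box): 64 mm diameter, 32 mm high, about 110 g. Point: its centre, half-way up (16 mm above its underside); z is its axis, up.
- soap_case_center (a point): Oblong plastic soap case, grey with a white lid that stays shut, at the foot of the pile, standing on the vanity top (z = 0): 104 mm along its x, 66 mm along its y, 36 mm high, about 130 g. Point: its centre, half-way up (18 mm above its underside). The four things are simply piled on one another, roughly centred (each up to about 7 mm off the one below), each turned its own way; the pile is 134 mm high.
- small_dish: Small round white ceramic dish, the place of the balm jar: 58 mm diameter inside the rim, 68 mm outside, inner floor 4 mm and rim 10 mm above the vanity top. It has non-slip feet and does not move. Origin: centre of its underside; z up.
- square_tray: Square white ceramic tray, the place of the hairpin box: 68 x 68 mm inside the rim, 78 x 78 mm outside, inner floor 4 mm and rim 10 mm above the vanity top; x and y run along its sides. It has non-slip feet and does not move. Origin: centre of its underside; z up.
- large_dish: Large round white ceramic dish, the place of the wax tin: 88 mm diameter inside the rim, 98 mm outside, inner floor 4 mm and rim 10 mm above the vanity top. It has non-slip feet and does not move. Origin: centre of its underside; z up.
- soap_tray: Oblong white ceramic soap tray with five low ribs across its floor, the place of the soap case: inside the rim 126 mm along its x by 88 mm along its y, outside 136 x 98 mm; what lies in it rests on the flat tops of the ribs, 7 mm above the vanity top, and the rim is 12 mm above the vanity top. It has non-slip feet and does not move. Origin: centre of its underside; z up.
- trimmer_center (a point): Grey hair trimmer with a steel blade, lying loose among the dishes; to be left alone: 155 mm along its x, 40 mm wide, 34 mm high. Point: about its middle, 17 mm above the vanity top.
- acrylic_cup_center (a point): Clear acrylic cup standing loose and empty at one side, to be left alone: 74 mm diameter at the rim, 90 mm high. Point: its middle, 45 mm above the vanity top. On the other side stands a white mug of the same height; a nail clipper and a nail buffer (24 mm high at most) lie between the dishes.
Mind the look-alikes: they are no part of the job. There is more than one size of the part that bears balm_jar_center; the job needs the largest. What is shaped like the soap_tray but orange or red is not meant.

How it is judged:
By the outcome, as a careful person would: the job done as asked, in the order asked, and still so for the second after the job is handed in, with the robot touching nothing.
It also fails if it takes over 96 s, if anything falls off the work surface, if the arm or the gripper's body presses on something with over 40 N, if the wrist force passes 120 N, or if a joint passes its speed limit or range.

## Working session

There is one attempt and no reset: what is moved stays moved. The work goes in short steps, Python scripts to look and compute and a shell command to move; the robot and the scene stay as the last step left them, time stands still between calls to the robot, and variables do not carry over. Pictures are saved under pics/ and viewed, at most 14 in all, crops included, and the job is handed in when it is done.

```bash
mkdir -p pics; ls; cat > h.py <<'E'
import numpy as np, cv2
from rig import bot, cams, models
def ray(cam,uv,z):
    c=cams.calibration(cam);K=np.array(c["mtx"]);d=np.array(c["dist_coeffs"])
    p=cv2.undistortPoints(np.array(uv,float).reshape(-1,1,2),K,d).reshape(-1,2)
    R,t=campose(cam,c)
    o=-R.T@t; D=(R.T@np.c_[p,np.ones(len(p))].T).T
    return o+D*((z-o[2])/D[:,2])[:,None]
def campose(cam,c=None):
    c=c or cams.calibration(cam)
    if "R" in c: return np.array(c["R"]),np.array(c["t"]).reshape(3)
    s=bot.read_state();T=np.eye(4);T[:3,:3]=s["tcp_rot"];T[:3,3]=s["position"]
    M=np.linalg.inv(T@np.array(c["tool_from_camera"]));return M[:3,:3],M[:3,3]
def cloud(cam,depth):
    c=cams.calibration(cam);K=np.array(c["mtx"]);d=np.array(c["dist_coeffs"])
    v,u=np.mgrid[:480,:640];p=cv2.undistortPoints(np.stack([u,v],-1).reshape(-1,1,2).astype(float),K,d).reshape(-1,2)
    R,t=campose(cam,c);z=depth.reshape(-1,1);X=np.c_[p,np.ones(len(p))]*z
    return ((X-t)@R).reshape(480,640,3)
E
python3 - <<'E'
from h import *
for n in("top","scene"):
    p,d=cams.capture(n);cv2.imwrite(f"pics/{n}0.png",p);np.save(f"pics/{n}0.npy",d);print(n,np.round(campose(n)[0],2).tolist(),(-campose(n)[0].T@campose(n)[1]).round(3))
for q in["balm_jar_center","small_dish","square_tray","large_dish","soap_tray","trimmer_center","acrylic_cup_center","soap_case_center"]:
    print(q,[(np.round(r["position"]).tolist(),round(r["conf"],2)) for r in models.tip_of(q,"top")])
print(bot.read_state())
print(cams.calibration("wrist")["tool_from_camera"])
E
```

```text
pics
top [[-0.01, -1.0, 0.0], [-0.99, 0.01, -0.14], [0.14, -0.01, -0.99]] [ 0.339 -0.063  1.065]
scene [[-0.86, 0.51, -0.01], [0.33, 0.55, -0.77], [-0.39, -0.66, -0.64]] [0.823 0.546 0.673]
balm_jar_center [([172.0, 252.0], 0.84), ([131.0, 265.0], 0.73), ([224.0, 269.0], 0.65)]
small_dish [([356.0, 186.0], 0.77), ([176.0, 261.0], 0.35), ([173.0, 257.0], 0.27)]
square_tray [([213.0, 183.0], 0.96)]
large_dish []
soap_tray [([493.0, 283.0], 0.71), ([413.0, 343.0], 0.7), ([406.0, 250.0], 0.64)]
trimmer_center [([283.0, 152.0], 0.71)]
acrylic_cup_center [([283.0, 154.0], 0.19)]
soap_case_center [([178.0, 262.0], 0.75)]
{'time_s': 0.5, 'joint_positions': array([-8.47690012e+01,  3.02260658e+01,  8.20910703e+01, -8.36279274e-04,
        6.76898469e+01, -1.02280425e+01]), 'qvel': array([-0.00018333,  0.04408076, -0.07360745, -0.028232  , -0.0436258 ,
        0.05007191]), 'tau': array([-3.72372078e-04, -4.39602256e+01, -1.76790494e+01,  6.33403100e-02,
        5.15279314e-02, -3.78461584e-05]), 'position': array([ 0.16660482, -0.60232433,  0.24750214]), 'tcp_rot': array([[ 9.63819769e-01,  2.66554783e-01, -2.45585226e-05],
       [ 2.66554784e-01, -9.63819762e-01,  1.20136643e-04],
       [ 8.35300727e-06, -1.22336263e-04, -9.99999992e-01]]), 'force': array([-0.0998173 ,  0.74672516, -0.08295163]), 'moment': array([ 0.01794914, -0.01367932,  0.05761591]), 'grasp_force': 0.0, 'opening': 1.000092084139812}
[[-1.02632676e-03 -9.53783577e-01 -3.00492653e-01  8.23824041e-02]
 [ 9.99999465e-01 -9.40217865e-04 -4.31164794e-04 -6.18768871e-04]
 [ 1.28709338e-04 -3.00492935e-01  9.53784032e-01 -1.37592225e-01]
 [ 0.00000000e+00  0.00000000e+00  0.00000000e+00  1.00000000e+00]]
```

View pics/top0.png

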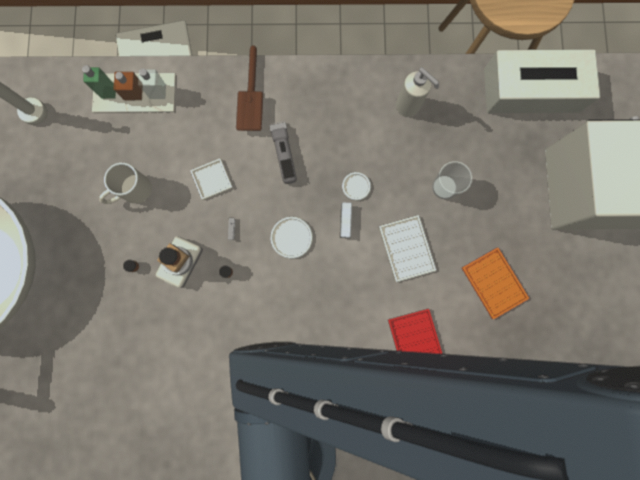

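View pics/scene0.png

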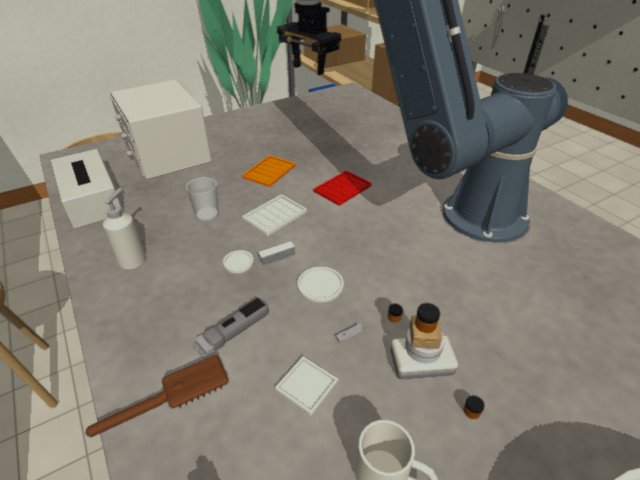

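The top view shows the pile at (172,255), with the largest jar on top; smaller look-alike jars stand alone at (131,266) and (226,271). There are three ribbed trays: white (408,249), orange (495,283) and red (415,332). The white one is meant, since the orange and red ones are excluded by name. The square tray is at (212,179), the large dish at (292,238), the small dish at (356,186), the trimmer at (284,152) and the cup at (453,180). I'll confirm in a crop and measure.

```bash
cat > m1.py <<'E'
from h import *
p=cv2.imread("pics/top0.png");d=np.load("pics/top0.npy")
C=cloud("top",d)
hsv=cv2.cvtColor(p,cv2.COLOR_BGR2HSV)
m=((hsv[...,2]>175)&(hsv[...,1]<40)).astype(np.uint8)
for n,(u,v) in dict(sq=(212,179),large=(292,238),small=(356,186),soap=(408,249)).items():
    w=np.zeros_like(m);cv2.circle(w,(u,v),42 if n=="soap" else 26,1,-1)
    if n=="small": w[201:]=0
    if n=="soap": w[:,:370]=0
    cs,_=cv2.findContours(m&w,cv2.RETR_EXTERNAL,cv2.CHAIN_APPROX_NONE)
    c=np.vstack([k for k in cs if cv2.contourArea(k)>20]);X=ray("top",c.reshape(-1,2),0.009)[:,:2]
    X=cv2.convexHull((X*1000).astype(np.float32))
    r=cv2.minAreaRect(X);print(n,np.round(r[0],1),np.round(r[1],1),round(r[2],1),np.round(cv2.minEnclosingCircle(X),1) if 0 else cv2.minEnclosingCircle(X))
P=C[225:300,140:215].reshape(-1,3)
for lo,hi in((.125,.15),(.088,.108),(.058,.075),(.028,.043)):
    Q=P[(P[:,2]>lo)&(P[:,2]<hi)];r=cv2.minAreaRect((Q[:,:2]*1000).astype(np.float32));print(lo,len(Q),np.median(Q[:,2]).round(4),np.round(r[0]),np.round(r[1]),round(r[2],1))
tab=C[300:330,150:200].reshape(-1,3);print("table z",np.median(tab[:,2]))
for n,(u,v,z) in dict(jL=(131,266,.03),jR=(226,271,.03),cup=(453,180,.045),mug=(121,180,.05),trim=(284,152,.02),buf=(347,220,.02),clip=(233,229,.01)).items():print(n,ray("top",[(u,v)],z).round(3))
a=cv2.resize(p[215:315,105:255],None,fx=4,fy=4,interpolation=cv2.INTER_CUBIC);b=cv2.resize(p[150:300,240:440],(600,450),interpolation=cv2.INTER_CUBIC)
cv2.imwrite("pics/crop1.png",a)
E
python3 m1.py
```

```text
sq [630.2 186. ] [76.4 76.4] 22.5 ((629.6721801757812, 185.98277282714844), 51.778629302978516)
large [487.   -5.6] [93.7 94.6] 44.8 ((487.6488342285156, -5.413780212402344), 48.196266174316406)
small [ 611.1 -159.9] [64.4 63.6] 89.1 ((609.9560546875, -160.5924835205078), 33.16585922241211)
soap [ 459.9 -276.9] [134.6  96.8] 15.4 ((460.14947509765625, -277.7530212402344), 80.75550079345703)
0.125 256 0.1345 [434. 241.] [35. 35.] 20.7
0.088 206 0.098 [434. 244.] [46. 46.] 53.7
0.058 205 0.0688 [428. 241.] [53. 63.] 58.6
0.028 631 0.0361 [431. 249.] [ 68. 104.] 64.7
table z 0.0007780670553093351
jL [[0.421 0.356 0.03 ]]
jR [[0.408 0.14  0.03 ]]
cup [[ 0.612 -0.382  0.045]]
mug [[0.616 0.38  0.05 ]]
trim [[0.69 0.01 0.02]]
buf [[ 0.525 -0.137  0.02 ]]
clip [[0.507 0.13  0.01 ]]
```

View pics/crop1.png

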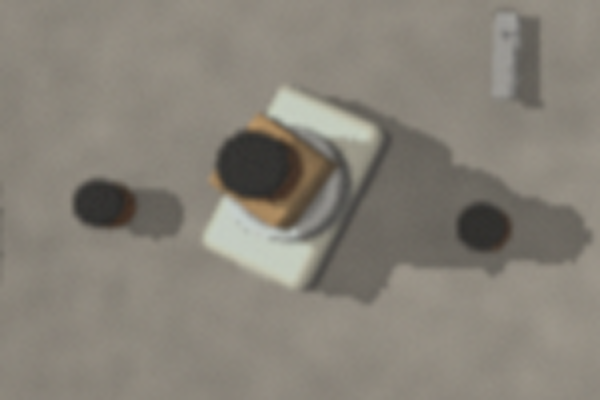

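The crop shows the largest jar on the pile at (258,165). The two small look-alikes stand apart at (103,203) and (484,227). All measured sizes and heights match, so I'll move above the pile, going around the base.

```bash
python3 -m handwheel '[[0.028,0.029,0.003,0,0,0],[0.057,0.058,0.006,0,0,0],[0.086,0.087,0.009,0,0,0],[0.114,0.116,0.012,0,0,0],[0.142,0.145,0.015,0,0,0],[0.171,0.174,0.018,0,0,0],[0.2,0.203,0.021,0,0,0],[0.228,0.232,0.024,0,0,0]]' 1
python3 -m handwheel '[[0.007,0.04,0,0,0,0],[0.014,0.08,0,0,0,0],[0.021,0.12,0,0,0,0],[0.028,0.16,0,0,0,0],[0.035,0.2,0,0,0,0],[0.042,0.24,0,0,0,0],[0.049,0.28,0,0,0,0],[0.055,0.32,0,0,0,0]]'
python3 -m handwheel '[[-0.002,0.04,0,0,0,0],[-0.004,0.08,0,0,0,0],[-0.006,0.12,0,0,0,0],[-0.008,0.16,0,0,0,0],[-0.01,0.2,0,0,0,0],[-0.012,0.24,0,0,0,0],[-0.014,0.27,0,0,0,0],[-0.016,0.291,0,0,0,0]]'
```

```text
time_s: 1.17
position: [0.3958, -0.3689, 0.272]
tcp_rot: [[0.964, 0.266, 0.0], [0.266, -0.964, -0.0], [0.0, 0.001, -1.0]]
force: [0.1, -0.5, 0.3]
opening: 0.996
grasp_force: 0.0
time_s: 1.83
position: [0.4498, -0.0485, 0.2719]
tcp_rot: [[0.964, 0.266, 0.001], [0.266, -0.964, -0.0], [0.001, 0.001, -1.0]]
force: [1.2, 0.1, -0.7]
opening: 1.003
grasp_force: 0.0
time_s: 2.5
position: [0.4332, 0.2436, 0.2719]
tcp_rot: [[0.963, 0.269, 0.001], [0.269, -0.963, 0.001], [0.001, -0.001, -1.0]]
force: [0.1, -0.2, 0.7]
opening: 0.999
grasp_force: 0.0
```

```bash
cat > w.py <<'E'
from h import *
import sys
# usage: w.py name [lo hi cx cy rad]...
def look(name,bands):
    s=bot.read_state();print("tcp",s["position"].round(4),"t",round(s["time_s"],2),"yaw",round(np.degrees(np.arctan2(s["tcp_rot"][1][0],s["tcp_rot"][0][0])),1))
    R,t=campose("wrist");p,d=cams.capture("wrist");cv2.imwrite(f"pics/{name}.png",p)
    C=cloud("wrist",d).reshape(-1,3)[d.ravel()>0]
    for lo,hi,cx,cy,r in bands:
        Q=C[(C[:,2]>lo)&(C[:,2]<hi)&(np.hypot(C[:,0]-cx,C[:,1]-cy)<r)]
        if len(Q)<30: print(lo,"few",len(Q));continue
        X=(Q[:,:2]*1000).astype(np.float32);q=cv2.minAreaRect(X);c=cv2.minEnclosingCircle(X)
        print(lo,len(Q),"z",np.median(Q[:,2]).round(4),"rect",np.round(q[0],1),np.round(q[1],1),round(q[2],1),"circ",np.round(c[0],1),round(2*c[1],1))
a=list(map(float,sys.argv[2:]));look(sys.argv[1],np.array(a).reshape(-1,5))
E
python3 w.py w1 .128 .14 .434 .241 .04  .094 .102 .434 .241 .05  .064 .072 .43 .241 .06  .032 .04 .43 .245 .08
```

```text
tcp [0.4332 0.2436 0.2719] t 2.5 yaw 15.6
0.128 1711 z 0.1343 rect [432.9 244.3] [36.2 35.6] 82.0 circ [432.4 244.4] 37.0
0.094 1122 z 0.0982 rect [432.6 247.5] [45.7 46.2] 54.8 circ [432.8 247.7] 62.5
0.064 596 z 0.0683 rect [435.  254.1] [47.3 63. ] 45.5 circ [430.7 248.7] 65.6
0.032 2857 z 0.0359 rect [430.1 254. ] [ 65.3 102.7] 63.8 circ [430.6 254.2] 115.6
```

View pics/w1.png

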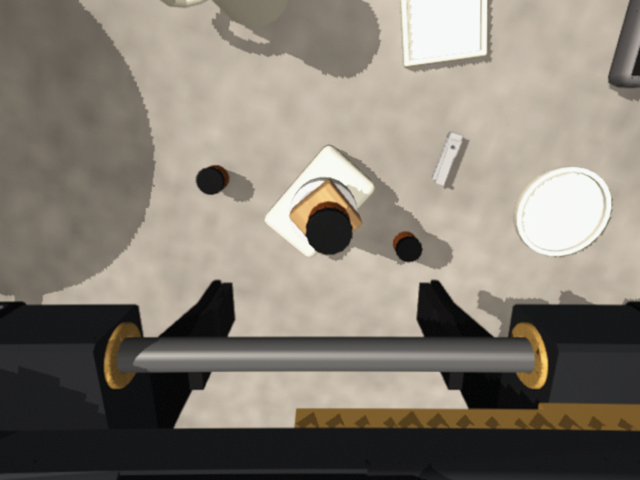

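The wrist view shows the jar at (329,231) on the pile, with the decoys at (211,180) and (407,246). The wrist and top cameras differ by a few mm in y, so I'll measure again now that the arm has settled, then descend.

```bash
python3 w.py w2 .128 .14 .434 .241 .04  .094 .102 .434 .241 .05  .032 .04 .43 .245 .08 .006 .016 .487 -.005 .06; python3 w.py w3 .128 .14 .434 .241 .04
```

```text
tcp [0.433  0.2459 0.2719] t 2.55 yaw 15.7
0.128 1700 z 0.1341 rect [433.3 238.9] [35.9 35.3] 60.4 circ [432.6 239.2] 37.3
0.094 1112 z 0.098 rect [432.8 241.8] [46.2 46. ] 55.0 circ [432.9 242.1] 62.6
0.032 2847 z 0.0357 rect [430.3 247.6] [ 65.  102.2] 64.3 circ [430.1 247.5] 115.9
0.006 1976 z 0.0099 rect [486.1  -8.1] [97.6 97.4] 38.5 circ [486.7  -8.3] 99.3
tcp [0.4332 0.2435 0.2717] t 2.6 yaw 15.7
0.128 1709 z 0.1341 rect [433.1 239.8] [36.  35.5] 82.7 circ [432.8 239.8] 36.9
```

```bash
python3 -m handwheel '[[0,-0.001,-0.03,0,0,0],[0,-0.001,-0.06,0,0,0],[0,-0.001,-0.09,0,0,0],[0,-0.001,-0.11,0,0,0],[0,-0.001,-0.125,0,0,0],[0,-0.001,-0.138,0,0,0],[0,-0.001,-0.138,0,0,0],[0,-0.001,-0.138,0,0,0]]' && python3 -m handwheel '[[0,0,0,0,0,0],[0,0,0,0,0,0],[0,0,0,0,0,0],[0,0,0,0,0,0],[0,0,0,0,0,0],[0,0,0,0,0,0],[0,0,0,0,0,0],[0,0,0,0,0,0]]' -1
```

```text
time_s: 3.32
position: [0.4336, 0.2384, 0.1332]
tcp_rot: [[0.964, 0.265, -0.002], [0.265, -0.964, -0.001], [-0.002, 0.0, -1.0]]
force: [0.6, 0.1, -0.6]
opening: 1.002
grasp_force: 0.0
time_s: 3.98
position: [0.4336, 0.2397, 0.1336]
tcp_rot: [[0.964, 0.267, 0.0], [0.267, -0.964, 0.0], [0.0, 0.0, -1.0]]
force: [0.6, 0.3, -0.7]
opening: 0.481
grasp_force: 0.0
```

```bash
python3 -m handwheel '[[0,0,0,0,0,0],[0,0,0,0,0,0],[0,0,0,0,0,0],[0,0,0,0,0,0],[0,0,0.003,0,0,0],[0,0,0.012,0,0,0],[0,0,0.03,0,0,0],[0,0,0.06,0,0,0]]' -1
```

```text
time_s: 4.65
position: [0.4317, 0.2389, 0.1925]
tcp_rot: [[0.964, 0.266, -0.006], [0.266, -0.964, -0.002], [-0.006, 0.0, -1.0]]
force: [-0.1, 0.9, -0.5]
opening: 0.405
grasp_force: 30.0
```

```bash
python3 -m handwheel '[[0.013,-0.03,0.01,0,0,0],[0.028,-0.065,0.02,0,0,0],[0.044,-0.1,0.02,0,0,0],[0.06,-0.135,0.02,0,0,0],[0.075,-0.17,0.02,0,0,0],[0.09,-0.205,0.02,0,0,0],[0.106,-0.24,0.02,0,0,0],[0.12,-0.27,0.02,0,0,0]]' && python3 -m handwheel '[[0.015,-0.034,0,0,0,0],[0.03,-0.067,0,0,0,0],[0.043,-0.096,0,0,0,0],[0.052,-0.118,0,0,0,0],[0.057,-0.13,0,0,0,0],[0.057,-0.13,0,0,0,0],[0.057,-0.13,0,0,0,0],[0.057,-0.13,0,0,0,0]]' && python3 w.py w4 .006 .014 .611 -.16 .042 .015 .028 .53 -.137 .06
```

```text
time_s: 5.32
position: [0.5544, -0.033, 0.2143]
tcp_rot: [[0.964, 0.266, 0.001], [0.266, -0.964, -0.001], [0.001, 0.001, -1.0]]
force: [1.2, -0.2, -0.2]
opening: 0.41
grasp_force: 30.0
time_s: 5.98
position: [0.6095, -0.1585, 0.2134]
tcp_rot: [[0.964, 0.267, -0.002], [0.267, -0.964, 0.002], [-0.002, -0.002, -1.0]]
force: [-0.3, -0.5, 0.0]
opening: 0.404
grasp_force: 30.0
tcp [ 0.6095 -0.1585  0.2134] t 5.98 yaw 15.5
0.006 1239 z 0.0101 rect [ 608.8 -160.5] [66.9 66.1] 13.9 circ [ 608.8 -160.5] 67.6
0.015 822 z 0.0246 rect [ 546.9 -135. ] [24.  36.5] 86.7 circ [ 547.7 -135.1] 42.1
```

View pics/w4.png

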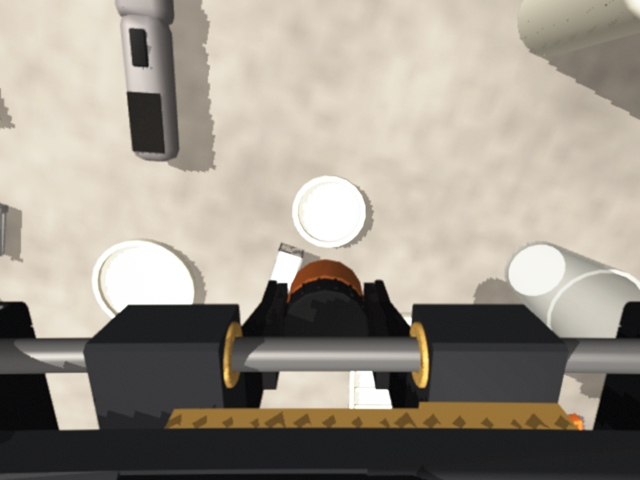

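The small dish is at (330,211), clear of the buffer at (287,262). The jar is held level. Now lowering.

```bash
python3 -m handwheel '[[-0.001,0,-0.035,0,0,0],[-0.001,0,-0.07,0,0,0],[-0.001,0,-0.105,0,0,0],[-0.001,0,-0.13,0,0,0],[-0.001,0,-0.15,0,0,0],[-0.001,0,-0.162,0,0,0],[-0.001,0,-0.169,0,0,0],[-0.001,0,-0.169,0,0,0]]' && python3 -m handwheel '[[0,0,-0.001,0,0,0],[0,0,-0.002,0,0,0],[0,0,-0.003,0,0,0],[0,0,-0.004,0,0,0],[0,0,-0.004,0,0,0],[0,0,-0.004,0,0,0],[0,0,-0.004,0,0,0],[0,0,-0.004,0,0,0]]'
```

```text
time_s: 6.7
position: [0.6089, -0.1591, 0.0436]
tcp_rot: [[0.964, 0.268, -0.002], [0.268, -0.964, 0.001], [-0.002, -0.002, -1.0]]
force: [-0.3, 0.4, -0.1]
opening: 0.407
grasp_force: 30.0
time_s: 7.37
position: [0.6097, -0.1605, 0.0407]
tcp_rot: [[0.964, 0.266, 0.0], [0.266, -0.964, -0.0], [0.0, 0.0, -1.0]]
force: [-0.9, -0.2, -1.0]
opening: 0.406
grasp_force: 30.0
```

```bash
python3 -m handwheel '[[0,0,-0.0005,0,0,0],[0,0,-0.0005,0,0,0],[0,0,-0.001,0,0,0],[0,0,-0.001,0,0,0],[0,0,-0.001,0,0,0],[0,0,-0.001,0,0,0],[0,0,-0.001,0,0,0],[0,0,-0.001,0,0,0]]'
```

```text
time_s: 8.03
position: [0.6096, -0.1604, 0.0396]
tcp_rot: [[0.964, 0.267, 0.0], [0.267, -0.964, -0.0], [0.0, 0.0, -1.0]]
force: [-0.2, -0.5, 0.7]
opening: 0.403
grasp_force: 30.0
```

```bash
python3 -m handwheel '[[0,0,-0.0005,0,0,0],[0,0,-0.0005,0,0,0],[0,0,-0.001,0,0,0],[0,0,-0.001,0,0,0],[0,0,-0.001,0,0,0],[0,0,-0.001,0,0,0],[0,0,-0.001,0,0,0],[0,0,-0.001,0,0,0]]'
```

```text
time_s: 8.7
position: [0.6097, -0.1604, 0.0396]
tcp_rot: [[0.964, 0.267, 0.0], [0.267, -0.964, -0.0], [0.0, 0.0, -1.0]]
force: [-2.8, 1.4, 6.6]
opening: 0.405
grasp_force: 30.0
```

```bash
python3 -m handwheel '[[0,0,0.001,0,0,0],[0,0,0.001,0,0,0],[0,0,0.001,0,0,0],[0,0,0.001,0,0,0],[0,0,0.001,0,0,0],[0,0,0.01,0,0,0],[0,0,0.03,0,0,0],[0,0,0.06,0,0,0]]' 0.4 && python3 -m handwheel '[[0,0,0.035,0,0,0],[0,0,0.07,0,0,0],[0,0,0.105,0,0,0],[0,0,0.135,0,0,0],[0,0,0.135,0,0,0],[-0.017,0.038,0.135,0,0,0],[-0.034,0.076,0.135,0,0,0],[-0.051,0.114,0.135,0,0,0]]' && python3 w.py w5 .03 .045 .61 -.16 .04 .006 .014 .611 -.16 .042
```

```text
time_s: 9.37
position: [0.6077, -0.1595, 0.0969]
tcp_rot: [[0.964, 0.266, -0.006], [0.266, -0.964, 0.003], [-0.005, -0.004, -1.0]]
force: [-0.1, 0.1, -0.0]
opening: 0.697
grasp_force: 0.0
time_s: 10.03
position: [0.5577, -0.0457, 0.2338]
tcp_rot: [[0.964, 0.264, 0.0], [0.264, -0.964, 0.0], [0.001, -0.0, -1.0]]
force: [1.0, 0.5, -0.2]
opening: 0.702
grasp_force: 0.0
tcp [ 0.5577 -0.0457  0.2338] t 10.03 yaw 15.3
0.03 1399 z 0.0383 rect [ 601.9 -149.7] [35.7 36.8] 35.6 circ [ 601.6 -150. ] 37.7
0.006 856 z 0.0082 rect [ 603.4 -153.6] [67.5 59.6] 45.5 circ [ 601.5 -151.2] 68.2
```

```bash
python3 -m handwheel '[[-0.016,0.037,0,0,0,0.05],[-0.032,0.074,0,0,0,0.1],[-0.049,0.111,0,0,0,0.15],[-0.065,0.148,0,0,0,0.2],[-0.082,0.185,0,0,0,0.25],[-0.098,0.222,0,0,0,0.3],[-0.113,0.257,0,0,0,0.33],[-0.127,0.288,0,0,0,0.34]]' 1 && python3 -m handwheel '[[0,0,0,0,0,0],[0,0,0,0,0,0],[0,0,0,0,0,0],[0,0,0,0,0,0],[0,0,0,0,0,0],[0,0,0,0,0,0],[0,0,0,0,0,0],[0,0,0,0,0,0]]' && python3 w.py w6 .094 .102 .434 .241 .05  .064 .072 .43 .241 .06  .032 .04 .43 .245 .08
```

```text
time_s: 10.75
position: [0.4302, 0.2435, 0.2338]
tcp_rot: [[0.579, 0.815, -0.0], [0.815, -0.579, 0.0], [0.0, -0.0, -1.0]]
force: [0.4, 1.1, -0.0]
opening: 0.999
grasp_force: 0.0
time_s: 11.42
position: [0.432, 0.241, 0.2335]
tcp_rot: [[0.583, 0.812, -0.0], [0.812, -0.583, -0.0], [-0.0, -0.0, -1.0]]
force: [0.3, -0.4, -0.2]
opening: 1.001
grasp_force: 0.0
tcp [0.432  0.241  0.2335] t 11.42 yaw 54.3
0.094 3573 z 0.0983 rect [432.5 245.1] [45.7 45.9] 54.4 circ [432.2 244.9] 62.9
0.064 924 z 0.0682 rect [432.3 252.3] [49.2 63.4] 63.9 circ [430.4 246.8] 66.4
0.032 3752 z 0.0359 rect [429.8 251.2] [ 64.8 102.5] 64.1 circ [429.8 251.1] 115.8
```

View pics/w6.png

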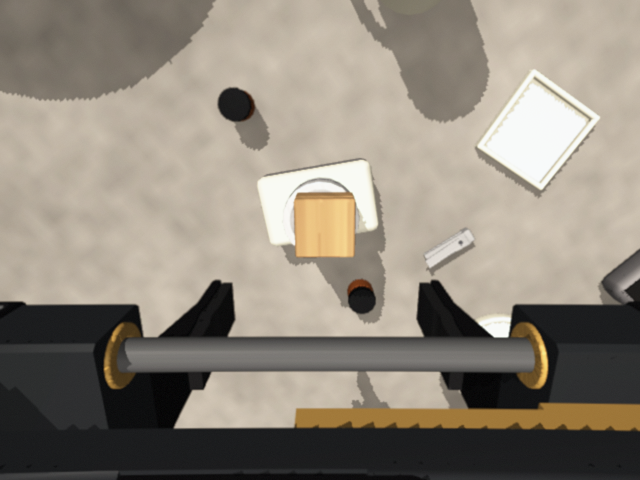

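The box at (325,225) lines up square with the jaws. The square tray is at (538,130). Next I grasp the box and lift it.

```bash
python3 -m handwheel '[[0,0.003,-0.03,0,0,0],[0,0.003,-0.06,0,0,0],[0,0.003,-0.09,0,0,0],[0,0.003,-0.11,0,0,0],[0,0.003,-0.123,0,0,0],[0,0.003,-0.1315,0,0,0],[0,0.003,-0.1315,0,0,0],[0,0.003,-0.1315,0,0,0]]' && python3 -m handwheel '[[0,0,0,0,0,0],[0,0,0,0,0,0],[0,0,0,0,0,0],[0,0,0,0,0,0],[0,0,0,0,0,0],[0,0,0,0,0,0],[0,0,0,0,0,0],[0,0,0,0,0,0]]' -1 && python3 -m handwheel '[[0,0,0,0,0,0],[0,0,0,0,0,0],[0,0,0,0,0,0],[0,0,0.002,0,0,0],[0,0,0.007,0,0,0],[0,0,0.02,0,0,0],[0,0,0.04,0,0,0],[0,0,0.07,0,0,0]]'
```

```text
time_s: 12.13
position: [0.4318, 0.2446, 0.1021]
tcp_rot: [[0.582, 0.813, -0.0], [0.813, -0.582, -0.0], [-0.0, -0.0, -1.0]]
force: [0.8, 0.4, 0.4]
opening: 0.999
grasp_force: 0.0
time_s: 12.8
position: [0.4317, 0.2446, 0.1022]
tcp_rot: [[0.582, 0.813, 0.0], [0.813, -0.582, 0.0], [0.0, 0.0, -1.0]]
force: [1.2, -0.7, 1.2]
opening: 0.528
grasp_force: 30.0
time_s: 13.47
position: [0.4298, 0.2441, 0.1711]
tcp_rot: [[0.582, 0.813, -0.006], [0.813, -0.582, -0.002], [-0.005, -0.004, -1.0]]
force: [0.2, -0.5, -1.1]
opening: 0.523
grasp_force: 30.0
```

```bash
python3 -m handwheel '[[0.02,-0.006,0.02,0,0,-0.04],[0.055,-0.016,0.03,0,0,-0.09],[0.09,-0.027,0.03,0,0,-0.14],[0.125,-0.037,0.03,0,0,-0.19],[0.155,-0.046,0.03,0,0,-0.24],[0.18,-0.054,0.03,0,0,-0.27],[0.193,-0.058,0.03,0,0,-0.278],[0.198,-0.059,0.03,0,0,-0.278]]' && python3 -m handwheel '[[0,0,0,0,0,0],[0,0,0,0,0,0],[0,0,0,0,0,0],[0,0,0,0,0,0],[0,0,0,0,0,0],[0,0,0,0,0,0],[0,0,0,0,0,0],[0,0,0,0,0,0]]' && python3 w.py w7 .006 .014 .630 .186 .06
```

```text
time_s: 14.13
position: [0.632, 0.1843, 0.2019]
tcp_rot: [[0.924, 0.382, 0.002], [0.382, -0.924, -0.0], [0.001, 0.001, -1.0]]
force: [-0.2, 0.1, -1.5]
opening: 0.521
grasp_force: 30.0
time_s: 14.8
position: [0.6294, 0.1858, 0.2022]
tcp_rot: [[0.923, 0.384, 0.0], [0.384, -0.923, 0.0], [0.0, 0.0, -1.0]]
force: [-0.1, -0.5, -1.5]
opening: 0.522
grasp_force: 30.0
tcp [0.6294 0.1858 0.2022] t 14.8 yaw 22.6
0.006 1415 z 0.0098 rect [632.  186.1] [71.4 78.2] 22.5 circ [631.4 185.7] 104.6
```

View pics/w7.png

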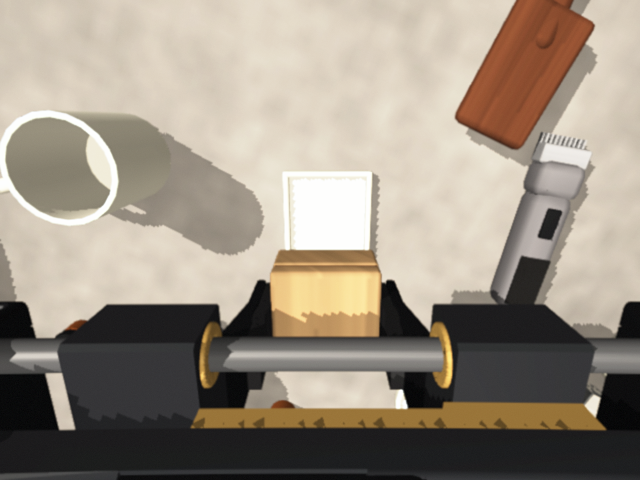

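The tray at (328,211) sits squarely under the held box, and the yaw matches to 0.1°. Lowering.

```bash
python3 -m handwheel '[[0,-0.0005,-0.035,0,0,0],[0,-0.0005,-0.07,0,0,0],[0,-0.0005,-0.1,0,0,0],[0,-0.0005,-0.125,0,0,0],[0,-0.0005,-0.143,0,0,0],[0,-0.0005,-0.155,0,0,0],[0,-0.0005,-0.161,0,0,0],[0,-0.0005,-0.161,0,0,0]]' && python3 -m handwheel '[[0,0,-0.001,0,0,0],[0,0,-0.0015,0,0,0],[0,0,-0.002,0,0,0],[0,0,-0.0025,0,0,0],[0,0,-0.003,0,0,0],[0,0,-0.0035,0,0,0],[0,0,-0.0035,0,0,0],[0,0,-0.0035,0,0,0]]'
```

```text
time_s: 15.52
position: [0.6291, 0.185, 0.0398]
tcp_rot: [[0.923, 0.384, -0.002], [0.384, -0.923, -0.0], [-0.002, -0.001, -1.0]]
force: [0.3, 0.2, -1.1]
opening: 0.523
grasp_force: 30.0
time_s: 16.18
position: [0.63, 0.1852, 0.0382]
tcp_rot: [[0.923, 0.384, 0.001], [0.384, -0.923, 0.0], [0.001, 0.0, -1.0]]
force: [-0.0, -0.3, 4.1]
opening: 0.529
grasp_force: 30.0
```

```bash
python3 -m handwheel '[[0,0,0.0005,0,0,0],[0,0,0.0005,0,0,0],[0,0,0.0005,0,0,0],[0,0,0.0005,0,0,0],[0,0,0.0005,0,0,0],[0,0,0.01,0,0,0],[0,0,0.03,0,0,0],[0,0,0.06,0,0,0]]' 0.52 && python3 -m handwheel '[[0,0,0.035,0,0,0],[0,0,0.07,0,0,0],[0,0,0.11,0,0,0],[0,0,0.13,0,0,0],[-0.03,0.009,0.13,0,0,0],[-0.06,0.018,0.13,0,0,0],[-0.06,0.018,0.13,0,0,0],[-0.06,0.018,0.13,0,0,0]]' && python3 w.py w8 .028 .04 .63 .185 .05 .006 .014 .630 .186 .06
```

```text
time_s: 16.85
position: [0.6275, 0.1848, 0.0958]
tcp_rot: [[0.923, 0.384, -0.006], [0.384, -0.924, -0.001], [-0.006, -0.002, -1.0]]
force: [0.5, -0.7, 0.4]
opening: 0.761
grasp_force: 0.0
time_s: 17.52
position: [0.5679, 0.2037, 0.2284]
tcp_rot: [[0.923, 0.385, -0.0], [0.385, -0.923, -0.0], [-0.0, -0.0, -1.0]]
force: [1.1, -0.8, -0.4]
opening: 0.761
grasp_force: 0.0
tcp [0.5679 0.2037 0.2284] t 17.52 yaw 22.7
0.028 2865 z 0.0345 rect [632.  185.7] [44.9 46. ] 22.6 circ [632.  185.7] 62.6
0.006 1911 z 0.0101 rect [631.1 184.3] [77.  77.5] 22.5 circ [631.1 185. ] 106.7
```

View pics/w8.png

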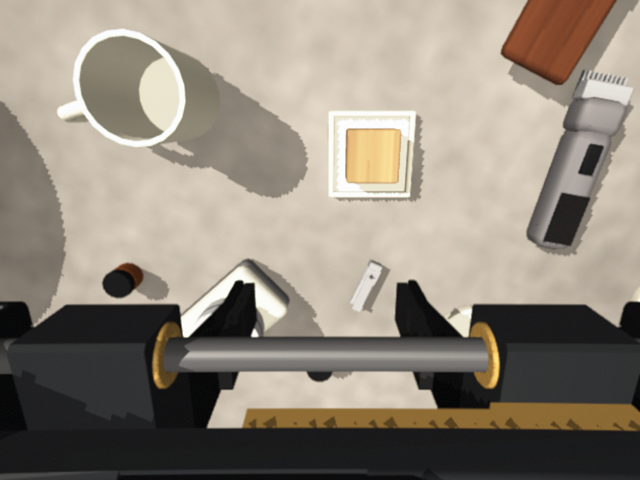

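The box at (373,155) lies flat and squared up in the tray. Next is the tin.

```bash
python3 -m handwheel '[[-0.03,0.009,0,0,0,0],[-0.065,0.02,0,0,0,0],[-0.1,0.031,0,0,0,0],[-0.125,0.039,0,0,0,0],[-0.139,0.043,0,0,0,0],[-0.139,0.043,0,0,0,0],[-0.139,0.043,0,0,0,0],[-0.139,0.043,0,0,0,0]]' 1 && python3 -m handwheel '[[0,0,0,0,0,0],[0,0,0,0,0,0],[0,0,0,0,0,0],[0,0,0,0,0,0],[0,0,0,0,0,0],[0,0,0,0,0,0],[0,0,0,0,0,0],[0,0,0,0,0,0]]' && python3 w.py w9 .063 .074 .43 .245 .06  .032 .04 .43 .25 .08
```

```text
time_s: 18.23
position: [0.4335, 0.2462, 0.228]
tcp_rot: [[0.924, 0.383, 0.004], [0.383, -0.924, 0.001], [0.003, 0.001, -1.0]]
force: [0.3, 0.4, 0.4]
opening: 0.998
grasp_force: 0.0
time_s: 18.9
position: [0.4306, 0.2462, 0.2276]
tcp_rot: [[0.923, 0.384, 0.0], [0.384, -0.923, 0.0], [0.0, -0.0, -1.0]]
force: [-0.3, 0.3, -0.9]
opening: 1.003
grasp_force: 0.0
tcp [0.4306 0.2462 0.2276] t 18.9 yaw 22.6
0.063 4590 z 0.0685 rect [429.6 245.8] [62.9 62.8] 48.5 circ [429.3 245.8] 63.9
0.032 3658 z 0.036 rect [430.1 251. ] [ 65.  102.8] 64.1 circ [430.  250.8] 115.7
```

```bash
python3 -m handwheel '[[-0.001,0,-0.035,0,0,0],[-0.001,0,-0.07,0,0,0],[-0.001,0,-0.105,0,0,0],[-0.001,0,-0.13,0,0,0],[-0.001,0,-0.147,0,0,0],[-0.001,0,-0.1575,0,0,0],[-0.001,0,-0.1575,0,0,0],[-0.001,0,-0.1575,0,0,0]]' && python3 -m handwheel '[[0,0,0,0,0,0],[0,0,0,0,0,0],[0,0,0,0,0,0],[0,0,0,0,0,0],[0,0,0,0,0,0],[0,0,0,0,0,0],[0,0,0,0,0,0],[0,0,0,0,0,0]]' -1 && python3 -m handwheel '[[0,0,0,0,0,0],[0,0,0.001,0,0,0],[0,0,0.003,0,0,0],[0,0,0.006,0,0,0],[0,0,0.015,0,0,0],[0,0,0.035,0,0,0],[0,0,0.065,0,0,0],[0,0,0.1,0,0,0]]'
```

```text
time_s: 19.62
position: [0.4298, 0.2462, 0.0701]
tcp_rot: [[0.923, 0.384, -0.0], [0.384, -0.923, -0.0], [-0.0, -0.0, -1.0]]
force: [-0.2, 0.0, -0.4]
opening: 1.002
grasp_force: 0.0
time_s: 20.28
position: [0.4301, 0.2463, 0.0708]
tcp_rot: [[0.923, 0.384, 0.001], [0.384, -0.923, 0.0], [0.001, 0.0, -1.0]]
force: [0.8, 0.4, 6.9]
opening: 0.731
grasp_force: 30.0
time_s: 20.95
position: [0.4282, 0.2457, 0.1702]
tcp_rot: [[0.924, 0.384, -0.004], [0.384, -0.924, -0.001], [-0.004, -0.0, -1.0]]
force: [1.7, -0.1, -1.8]
opening: 0.727
grasp_force: 30.0
```

```bash
python3 -m handwheel '[[0.006,-0.025,0.01,0,0,0],[0.014,-0.062,0.02,0,0,0],[0.022,-0.1,0.02,0,0,0],[0.031,-0.138,0.02,0,0,0],[0.039,-0.175,0.02,0,0,0],[0.047,-0.21,0.02,0,0,0],[0.053,-0.238,0.02,0,0,0],[0.057,-0.253,0.02,0,0,0]]' && python3 -m handwheel '[[0,0,0,0,0,0],[0,0,0,0,0,0],[0,0,0,0,0,0],[0,0,0,0,0,0],[0,0,0,0,0,0],[0,0,0,0,0,0],[0,0,0,0,0,0],[0,0,0,0,0,0]]' && python3 w.py w10 .006 .014 .487 -.007 .06
```

```text
time_s: 21.62
position: [0.4875, -0.0102, 0.1908]
tcp_rot: [[0.925, 0.381, 0.002], [0.381, -0.925, -0.001], [0.001, 0.002, -1.0]]
force: [-0.2, -0.0, -1.8]
opening: 0.728
grasp_force: 30.0
time_s: 22.28
position: [0.4865, -0.0063, 0.1901]
tcp_rot: [[0.923, 0.385, -0.0], [0.385, -0.923, 0.0], [-0.0, -0.0, -1.0]]
force: [0.4, 0.5, -1.1]
opening: 0.73
grasp_force: 30.0
tcp [ 0.4865 -0.0063  0.1901] t 22.28 yaw 22.6
0.006 1550 z 0.01 rect [495.4  -2.3] [77.7 97.3] 22.8 circ [486.2  -6. ] 97.8
```

View pics/w10.png

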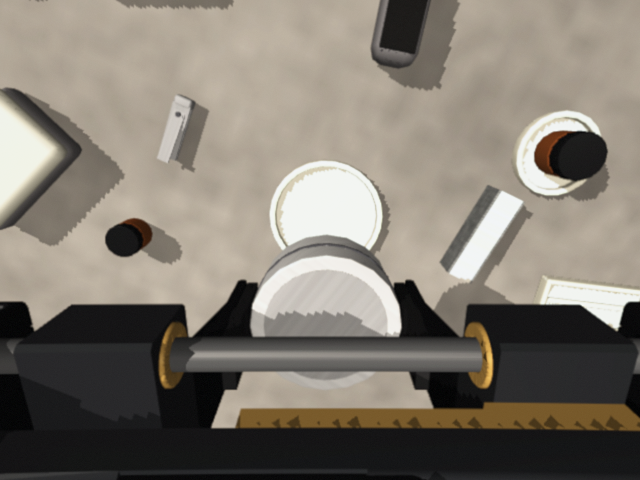

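The dish at (327,212) is right below the held tin, and the jar stands upright in its own dish at (565,152). Lowering.

```bash
python3 -m handwheel '[[0,0,-0.035,0,0,0],[0,0,-0.07,0,0,0],[0,0,-0.1,0,0,0],[0,0,-0.122,0,0,0],[0,0,-0.137,0,0,0],[0,0,-0.145,0,0,0],[0,0,-0.149,0,0,0],[0,0,-0.149,0,0,0]]' && python3 -m handwheel '[[0,0,-0.001,0,0,0],[0,0,-0.0015,0,0,0],[0,0,-0.002,0,0,0],[0,0,-0.0025,0,0,0],[0,0,-0.003,0,0,0],[0,0,-0.0035,0,0,0],[0,0,-0.0035,0,0,0],[0,0,-0.0035,0,0,0]]'
```

```text
time_s: 23.0
position: [0.4866, -0.0069, 0.0406]
tcp_rot: [[0.923, 0.384, -0.001], [0.384, -0.923, 0.0], [-0.001, -0.0, -1.0]]
force: [0.3, 0.2, -0.0]
opening: 0.729
grasp_force: 30.0
time_s: 23.67
position: [0.487, -0.007, 0.0388]
tcp_rot: [[0.923, 0.384, 0.002], [0.384, -0.923, -0.0], [0.001, 0.001, -1.0]]
force: [-1.2, 0.4, 8.0]
opening: 0.726
grasp_force: 30.0
```

```bash
python3 -m handwheel '[[0,0,0.0005,0,0,0],[0,0,0.0005,0,0,0],[0,0,0.0005,0,0,0],[0,0,0.0005,0,0,0],[0,0,0.0005,0,0,0],[0,0,0.01,0,0,0],[0,0,0.03,0,0,0],[0,0,0.06,0,0,0]]' 0.8 && python3 -m handwheel '[[0,0,0.035,0,0,0],[0,0,0.07,0,0,0],[0,0,0.105,0,0,0],[-0.008,0.036,0.12,0,0,-0.05],[-0.016,0.072,0.12,0,0,-0.1],[-0.024,0.108,0.12,0,0,-0.15],[-0.032,0.144,0.12,0,0,-0.2],[-0.04,0.18,0.12,0,0,-0.25]]' 1 && python3 -m handwheel '[[-0.008,0.036,0,0,0,-0.05],[-0.014,0.065,0,0,0,-0.1],[-0.017,0.0775,0,0,0,-0.15],[-0.017,0.0775,0,0,0,-0.173],[-0.017,0.0775,0,0,0,-0.173],[-0.017,0.0775,0,0,0,-0.173],[-0.017,0.0775,0,0,0,-0.173],[-0.017,0.0775,0,0,0,-0.173]]' && python3 w.py w11 .032 .04 .43 .25 .08
```

```text
time_s: 24.33
position: [0.485, -0.0066, 0.0968]
tcp_rot: [[0.924, 0.384, -0.005], [0.384, -0.924, 0.001], [-0.004, -0.003, -1.0]]
force: [0.9, -0.7, 0.1]
opening: 0.896
grasp_force: 0.0
time_s: 25.0
position: [0.4457, 0.1745, 0.2184]
tcp_rot: [[0.994, -0.112, 0.001], [-0.112, -0.994, 0.0], [0.001, -0.0, -1.0]]
force: [1.0, 0.3, -1.2]
opening: 1.003
grasp_force: 0.0
time_s: 25.67
position: [0.4297, 0.25, 0.2177]
tcp_rot: [[0.899, -0.437, -0.0], [-0.437, -0.899, -0.0], [-0.0, 0.0, -1.0]]
force: [0.7, -0.3, 0.2]
opening: 0.998
grasp_force: 0.0
tcp [0.4297 0.25   0.2177] t 25.67 yaw -25.9
0.032 8225 z 0.0361 rect [430.2 250.2] [ 65.1 102.1] 64.2 circ [430.2 250.7] 115.8
```

View pics/w11.png

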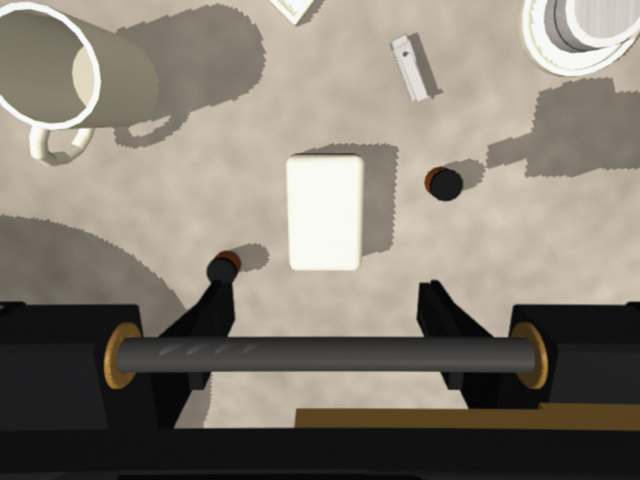

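The soap case is at (325,210), aligned with the jaws. The decoys at (441,183) and (224,268) are clear of the fingers. Grasping the case.

```bash
python3 -m handwheel '[[0,0,-0.035,0,0,0],[0,0,-0.07,0,0,0],[0,0,-0.105,0,0,0],[0,0,-0.14,0,0,0],[0,0,-0.16,0,0,0],[0,0,-0.175,0,0,0],[0,0,-0.1835,0,0,0],[0,0,-0.1835,0,0,0]]' && python3 -m handwheel '[[0,0,0,0,0,0],[0,0,0,0,0,0],[0,0,0,0,0,0],[0,0,0,0,0,0],[0,0,0,0,0,0],[0,0,0,0,0,0],[0,0,0,0,0,0],[0,0,0,0,0,0]]' -1 && python3 -m handwheel '[[0,0,0,0,0,0],[0,0,0.001,0,0,0],[0,0,0.003,0,0,0],[0,0,0.006,0,0,0],[0,0,0.015,0,0,0],[0,0,0.035,0,0,0],[0,0,0.065,0,0,0],[0,0,0.1,0,0,0]]'
```

```text
time_s: 26.38
position: [0.429, 0.2499, 0.0324]
tcp_rot: [[0.899, -0.438, -0.003], [-0.438, -0.899, -0.001], [-0.002, 0.002, -1.0]]
force: [-1.0, 0.2, -0.5]
opening: 0.999
grasp_force: 0.0
time_s: 27.05
position: [0.4302, 0.2508, 0.0351]
tcp_rot: [[0.9, -0.437, 0.002], [-0.437, -0.9, 0.001], [0.001, -0.001, -1.0]]
force: [-0.6, -0.2, 5.7]
opening: 0.757
grasp_force: 30.0
time_s: 27.72
position: [0.4282, 0.2502, 0.1343]
tcp_rot: [[0.899, -0.437, -0.004], [-0.437, -0.899, -0.001], [-0.003, 0.003, -1.0]]
force: [0.8, -0.1, -1.2]
opening: 0.756
grasp_force: 30.0
```

```bash
python3 -m handwheel '[[0.002,-0.02,0.03,0,0,0.03],[0.005,-0.058,0.055,0,0,0.07],[0.007,-0.096,0.06,0,0,0.11],[0.009,-0.134,0.06,0,0,0.15],[0.011,-0.172,0.06,0,0,0.19],[0.013,-0.21,0.06,0,0,0.23],[0.015,-0.248,0.06,0,0,0.27],[0.017,-0.286,0.06,0,0,0.31]]' && python3 -m handwheel '[[0.002,-0.038,0,0,0,0.03],[0.005,-0.076,0,0,0,0.05],[0.007,-0.114,0,0,0,0.05],[0.009,-0.152,0,0,0,0.05],[0.011,-0.185,0,0,0,0.05],[0.012,-0.21,0,0,0,0.05],[0.013,-0.228,0,0,0,0.05],[0.013,-0.2415,0,0,0,0.05]]' && python3 -m handwheel '[[0,0,0,0,0,0],[0,0,0,0,0,0],[0,0,0,0,0,0],[0,0,0,0,0,0],[0,0,0,0,0,0],[0,0,0,0,0,0],[0,0,0,0,0,0],[0,0,0,0,0,0]]' && python3 w.py w12 .009 .016 .460 -.277 .085
```

```text
time_s: 28.38
position: [0.446, -0.037, 0.1947]
tcp_rot: [[0.985, 0.171, 0.0], [0.171, -0.985, -0.0], [0.0, 0.0, -1.0]]
force: [1.7, -0.1, -1.3]
opening: 0.755
grasp_force: 30.0
time_s: 29.05
position: [0.4595, -0.279, 0.1945]
tcp_rot: [[0.965, 0.263, 0.001], [0.263, -0.965, -0.001], [0.0, 0.001, -1.0]]
force: [-0.3, 0.1, -1.8]
opening: 0.755
grasp_force: 30.0
time_s: 29.72
position: [0.4597, -0.2764, 0.1941]
tcp_rot: [[0.964, 0.265, 0.0], [0.265, -0.964, 0.0], [0.0, -0.0, -1.0]]
force: [-0.7, -0.2, -0.9]
opening: 0.753
grasp_force: 30.0
tcp [ 0.4597 -0.2764  0.1941] t 29.72 yaw 15.4
0.009 1386 z 0.0118 rect [ 502.7 -265.1] [43.3 98. ] 15.2 circ [ 502.4 -265.4] 105.4
```

View pics/w12.png

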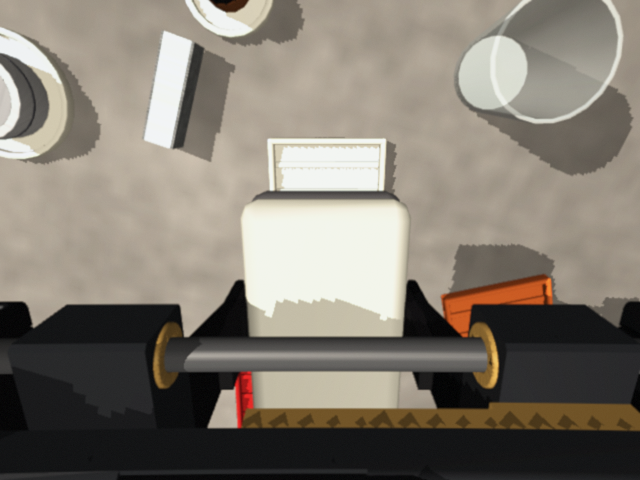

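The far end of the white tray at (327,165) is square with the held case, and the orange tray (500,300) is off to one side. Lowering.

```bash
python3 -m handwheel '[[-0.001,-0.0005,-0.035,0,0,0],[-0.001,-0.0005,-0.07,0,0,0],[-0.001,-0.0005,-0.1,0,0,0],[-0.001,-0.0005,-0.122,0,0,0],[-0.001,-0.0005,-0.137,0,0,0],[-0.001,-0.0005,-0.145,0,0,0],[-0.001,-0.0005,-0.149,0,0,0],[-0.001,-0.0005,-0.149,0,0,0]]' && python3 -m handwheel '[[0,0,-0.001,0,0,0],[0,0,-0.0015,0,0,0],[0,0,-0.002,0,0,0],[0,0,-0.0025,0,0,0],[0,0,-0.003,0,0,0],[0,0,-0.0035,0,0,0],[0,0,-0.0035,0,0,0],[0,0,-0.0035,0,0,0]]'
```

```text
time_s: 30.43
position: [0.4586, -0.2773, 0.0446]
tcp_rot: [[0.964, 0.265, -0.001], [0.265, -0.964, 0.001], [-0.0, -0.001, -1.0]]
force: [0.2, -0.1, -0.5]
opening: 0.755
grasp_force: 30.0
time_s: 31.1
position: [0.4588, -0.2775, 0.0421]
tcp_rot: [[0.964, 0.265, 0.0], [0.265, -0.964, -0.0], [0.0, 0.001, -1.0]]
force: [-0.1, -0.4, 5.4]
opening: 0.755
grasp_force: 30.0
```

```bash
python3 -m handwheel '[[0,0,0.0005,0,0,0],[0,0,0.0005,0,0,0],[0,0,0.0005,0,0,0],[0,0,0.0005,0,0,0],[0,0,0.0005,0,0,0],[0,0,0.01,0,0,0],[0,0,0.03,0,0,0],[0,0,0.06,0,0,0]]' 0.8 && python3 -m handwheel '[[0,0,0.035,0,0,0],[0,0,0.07,0,0,0],[0,0,0.105,0,0,0],[-0.01,-0.03,0.14,0,0,0],[-0.02,-0.06,0.17,0,0,0],[-0.03,-0.09,0.2,0,0,0],[-0.04,-0.12,0.2,0,0,0],[-0.05,-0.14,0.2,0,0,0]]' && python3 -m handwheel '[[-0.01,-0.03,0,0,0,0],[-0.025,-0.06,0,0,0,0],[-0.04,-0.09,0,0,0,0],[-0.05,-0.1,0,0,0,0],[-0.05,-0.1,0,0,0,0],[-0.05,-0.1,0,0,0,0],[-0.05,-0.1,0,0,0,0],[-0.05,-0.1,0,0,0,0]]' && python3 - <<'E'
from h import *
p,d=cams.capture("top");cv2.imwrite("pics/top1.png",p);C=cloud("top",d).reshape(-1,3)
for n,x,y,lo,hi,r in(("jar",.61,-.16,.03,.05,.035),("box",.63,.186,.028,.04,.045),("tin",.487,-.006,.03,.042,.05),("soap",.459,-.277,.036,.05,.075)):
    Q=C[(C[:,2]>lo)&(C[:,2]<hi)&(np.hypot(C[:,0]-x,C[:,1]-y)<r)];X=(Q[:,:2]*1000).astype(np.float32);q=cv2.minAreaRect(X)
    print(n,np.median(Q[:,2]).round(4),np.ptp(np.percentile(Q[:,2],[5,95])).round(4),np.round(q[0],1),np.round(q[1],1),round(q[2],1))
cv2.imwrite("pics/crop2.png",cv2.resize(p[130:330,190:460],(800,593),interpolation=cv2.INTER_CUBIC))
E
```

```text
time_s: 31.77
position: [0.4572, -0.2762, 0.1006]
tcp_rot: [[0.964, 0.264, -0.004], [0.264, -0.964, 0.004], [-0.003, -0.005, -1.0]]
force: [-0.2, -0.2, -0.1]
opening: 0.898
grasp_force: 0.0
time_s: 32.43
position: [0.4088, -0.422, 0.3062]
tcp_rot: [[0.965, 0.264, 0.005], [0.264, -0.965, -0.009], [0.002, 0.01, -1.0]]
force: [0.7, -0.3, 0.6]
opening: 0.899
grasp_force: 0.0
time_s: 33.1
position: [0.3595, -0.5156, 0.3017]
tcp_rot: [[0.964, 0.266, 0.0], [0.266, -0.964, 0.001], [0.0, -0.001, -1.0]]
force: [-0.6, -0.8, 0.4]
opening: 0.901
grasp_force: 0.0
jar 0.0406 0.0073 [ 609.7 -159.2] [35.3 34. ] 78.2
box 0.0347 0.0066 [631.4 186. ] [47.2 46.2] 23.4
tin 0.0368 0.0058 [487.1  -6.4] [62.3 61.6] 43.3
soap 0.0433 0.0076 [ 459.9 -276.1] [104.3  66.4] 15.6
```

View pics/crop2.png

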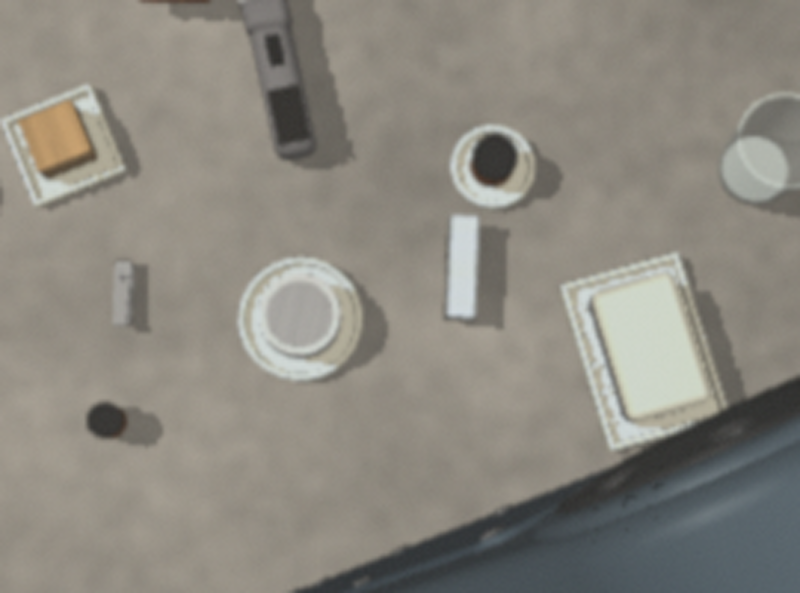

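All four items are centred in their places, at the right heights (40, 34, 36 and 43 mm tops) and angles. In the crop, the jar is at (494,160), the box at (58,137), the tin at (301,316) and the case at (655,346). The trimmer and cup haven't moved and the robot is clear, so I'm handing in.

```bash
python3 -c "
from rig import bot
print(bot.hand_in())"
```

```text
the job is handed in; nothing more can be done
None
```

The job is handed in at about 33 s: the pile was taken apart from the top down, the jar, box, tin and soap case each lie flat in their own place, and I left the trimmer and cup alone.

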